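# Tip the ring cutter out of the tilt-out bin

### The arm

A 6-joint arm with a two-finger parallel gripper is mounted at the origin on a cart in front of the work surface, level with it; the furniture and walls round the work are solid. World frame = base frame: x ahead of the robot, y to its left, z up, the work surface at z = 0. Lengths are in m, angles in rad, forces in N, time in s.
With the tool pointing down it reaches from about 0.375 to 0.9 m from the base axis. Payload 3.1 kg.
Tool frame: the origin (TCP) lies on the centre line of the jaws, within the pads' length; the fingertips stand 22 mm ahead of it and the grasp point (between the pads) lies 3 mm ahead of it; z points along the fingers, y is the line along which they close (so a half turn about z gives the same grasp; the last joint's range is limited). The gripper opens to 85 mm and grips with 20 to 120 N. Pads are 22 mm wide; open, the fingers measure 114 mm over their backs; the gripper's body (76 mm by 85 mm) begins 54 mm behind the grasp point. The pads swing forward as they close: fully open they stand 13 mm farther back than shut.
Start: joints at [-1.284, 0.527, 1.433, -0, 1.181, -0.178], TCP at [0.28, -0.559, 0.216] pointing down, gripper open.
Joint ranges: [-3.08, 3.08], [-0.75, 2.2], [0.22, 2.44], [-1.43, 4.57], [0, 2.65], [-2.85, 2.85]. Speed limits (rad/s): [2.79, 2.79, 3.14, 3.14, 3.14, 3.14].

### API

Orientations are given as a unit quaternion [x, y, z, w].
In Python, from station import manip gives the robot as it stands.
- The arm moves only by the tool tcp_steps, called after "Request:" as name(argument=value, ...), one argument or row to a line, values as JSON. Schema: {"type":"object","properties":{"offsets":{"type":"object","properties":{"sx":{"type":"array","items":{"type":"number"},"minItems":1,"maxItems":20},"sy":{"type":"array","items":{"type":"number"},"minItems":1,"maxItems":20},"sz":{"type":"array","items":{"type":"number"},"minItems":1,"maxItems":20},"twist":{"type":"array","items":{"type":"number"},"minItems":1,"maxItems":20},"finger_gap":{"type":"array","items":{"type":"number"},"minItems":1,"maxItems":20}},"additionalProperties":false,"required":["sx","sy","sz","twist","finger_gap"]},"grip_force":{"type":"number"},"only":{"type":"string"},"quiet":{"type":"boolean"},"lines":{"type":"string"}},"required":["offsets"],"additionalProperties":false}. offsets is an object with one list for each field, all of the same length, 1 to 20, a row being the entries at one place: sx, sy, sz (the shift in parts of the range, where 1.0 means 0.6 m), twist (a turn about the tool's z in parts of the range, where 1.0 means 90 degrees), finger_gap (the opening from 0.0 (shut) to 1.0 (fully open)); each row is the pose to reach, as a shift and turn from the pose commanded when the call began, along the tool's axes at that moment; what a row does not reach only later rows make up. A row lasts 1/10 s, in which the tool goes at most 0.05 m and 0.15 rad, less where a joint would pass 70% of its speed; a pose out of reach is approached as far as the arm can. The fingers move at their own pace and stop on an object; grip_force is the grip in N (left out, the last holds). Time passes only in rows, so rows that do not move let the fingers close. The tool returns the time, the measured TCP pose, the force, the opening and the grip force at its end. only (a regular expression) keeps the lines of the reply that match it, lines (a string "A,B") keeps lines A to B, and quiet returns only ok. Input that does not fit is refused with a message, and nothing moves.
- manip.sense(): the state, without advancing time (a new reading comes with each control period).
- manip.snapshot(name): name is "scene" or "top" or "wrist"; returns a dict with "pixels" (384x512x3 uint8, red, green, blue), "range_z" (384x512 float32, m along the optical axis (not along the pixel's ray), 0 where there is no reading), "fov_y" (degrees; the focal length in pixels is half the picture's height over the tangent of half this angle, whatever the lens; pixels are square), "cx", "cy" (the principal point, pixels), "R" (3x3) and "t" (3): a world point X has camera coordinates R X + t; the wrist camera has in their place "hand_eye" (4x4, takes a point from camera to tool coordinates, whose origin is the TCP and whose axes are the flange's). Camera axes: x right, y down, z forward; pixel columns grow to the right and rows downward; lengths in m; the calibration is good to about 2 mm. A picture is of the moment at which its call begins: read the wrist's pose just before it.
- manip.sign_off(): hands the job in; it is judged then, once.
The state is a dict: "t": time; "q": joint angles; "qd": joint speeds; "tau": joint torques, N m; "tcp_pos": TCP position; "tool_rot": TCP orientation; "force": force on the tool from outside, world axes, zero at the start; "ft_torque": the same for the moment, N m; "finger_gap": opening from 0.0 (shut) to 1.0 (fully open); "gripper_force": force on a finger pad.
Only numpy, scipy, OpenCV 4.12 (cv2) and the standard library are available. Lean on these libraries where they do the work, as an engineer would, in place of code of your own. Each camera call takes 0.05 s, during which the arm holds its last target. There are 200 camera calls.

### The job

The ring cutter is in the blue tilt-out bin. Pull that bin forward and down by its bar, all the way to its stop, so that the cutter tips out into the steel bowl standing in front of it; leave the bin tipped and let go. Leave the orange bin shut and the bowl upright on the worktop.

Things in the scene. Friction and masses are not known exactly. Their poses are not given: they have to be found in the camera images.
- blue_bin_bar (a point): Grip point on the blue bin's pull bar: round steel rod, 12 mm thick, along the front rim, free for 90 mm past the bin's left side. On the rod's axis, 55 mm outside the bin's side. Bin shut: 285 mm up, x into the bin, y along rod, z up; axes turn with the bin. Pivot: along y, 115 mm below, 3 mm toward +x. Bar swings to -x and down, 135 degrees to the stop; stiff (2 N at bar), stays where left.
- orange_bin_bar (a point): Same point on the other bin, orange, alike in all; it holds two dropper bottles and is to stay shut. Both bins: plastic, open at the top, 80 mm wide, 80 deep, front 115 high, each in its own fixed steel stand 108 mm wide, pivot 170 mm above the worktop at the foot of the front; at the stop the bar is 87 mm above the worktop, 79 mm in front of the pivot. Point 95 mm left of bin's middle.
- ring_cutter: Tinned steel ring cutter, an open ring 52 mm across, 34 mm high, about 40 g, standing in the blue bin, 174 mm above the worktop. Origin: centre of its underside; z along the ring's axis. It slides out over the bin's front as the bin nears its stop.
- bowl: Loose round steel bowl, 150 mm across the rim, 64 mm high, on the worktop in front of the blue bin's stand, already in the right place to catch the cutter. Origin: centre of its underside; z up.

How it is judged:
On the way:
1. the blue bin is pulled forward by more than 35 degrees with the cutter still in it (angle between blue_bin_bar's own z axis and vertical above 0.61 rad and distance between ring_cutter and blue_bin_bar below 0.18 m and z of ring_cutter in the frame of blue_bin_bar below 0 m and x of ring_cutter in the frame of blue_bin_bar above 0 m), for 0.1 s.
At the end, for the whole second after the job is handed in: The blue bin is within 10 degrees of its 135 degree stop; the cutter is at rest in the bowl (origin within 60 mm of the bowl's axis, under 55 mm above its underside); the bowl stands on the worktop, upright within 10 degrees; the orange bin is shut within 10 degrees (angle between blue_bin_bar's own z axis and vertical above 2.18 rad and horizontal distance between ring_cutter and bowl below 0.06 m and z of ring_cutter in the frame of bowl below 0.055 m and linear speed of ring_cutter below 0.05 m/s and angle between each of bowl, orange_bin_bar's own z axis and vertical below 0.17 rad and height (world z) of bowl below 0.015 m); the robot touches nothing.
It fails at once if the orange bin is pulled open by more than 10 degrees (angle between orange_bin_bar's own z axis and vertical above 0.17 rad).
It also fails if it takes over 35 s, if anything falls off the work surface, if the arm or the gripper's body presses on something with over 40 N, if the wrist force passes 120 N, or if a joint passes its speed limit or range.

## Working session

There is one attempt and no reset: what is moved stays moved. The work goes in short steps, Python scripts to look and compute and a tool call to move; the robot and the scene stay as the last step left them, time stands still between calls to the robot, and variables do not carry over. Pictures are saved under pics/ and viewed, at most 10 in all, crops included, and the job is handed in when it is done.

```bash
ls; mkdir -p pics; python3 - <<'E'
from station import manip
import cv2,numpy as np
s=manip.sense();print(s['t'],s['tcp_pos'],s['tool_rot'],s['finger_gap'],s['force'])
for n in("scene","top"):
    d=manip.snapshot(n);cv2.imwrite(f"pics/{n}0.png",d['pixels'][:,:,::-1]);np.savez(f"{n}0.npz",**d)
    print(n,d['fov_y'],d['cx'],d['cy'],(-d['R'].T@d['t']).round(3),d['R'].round(2).tolist())
E
```

```text
pics
station.py
0.0 [ 0.27995673 -0.55794613  0.21493699] [ 9.73117389e-01  2.30307059e-01 -7.36681861e-05 -1.09547011e-03] 1.0009431585699462 [-0.33816006 -0.03846691 -1.30084599]
scene 57.66072166189648 256.39535825214455 186.65322971420025 [-0.033  0.529  0.605] [[-0.6, -0.8, 0.02], [-0.4, 0.27, -0.87], [0.69, -0.53, -0.48]]
top 50.98330291800907 254.8944087621927 189.6306176558233 [0.436 0.079 1.061] [[-0.0, -1.0, 0.02], [-0.99, -0.0, -0.12], [0.12, -0.02, -0.99]]
```

View pics/scene0.png

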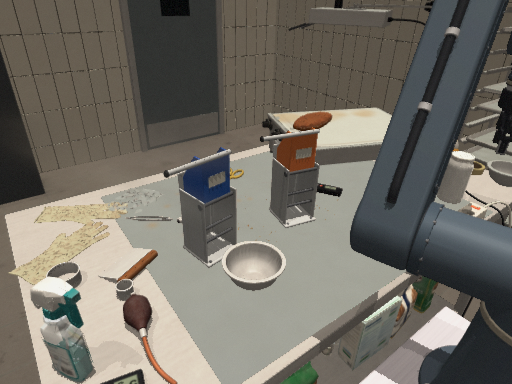

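View pics/top0.png

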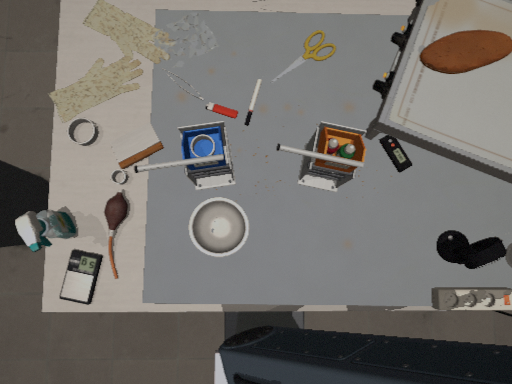

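The scene view shows the blue bin's bar running from (168,174) to (229,154), and the bowl at (254,263). In the top view the same bar runs from (137,170) to (222,158), with the bowl at (219,227) and the orange bar from (278,147) to (362,163).

```bash
cat >h.py <<'E'
import numpy as np
def cloud(d):
    f=192/np.tan(np.radians(d['fov_y']/2)); v,u=np.mgrid[:384,:512]; z=d['range_z']
    c=np.stack([(u-d['cx'])/f*z,(v-d['cy'])/f*z,z],-1)
    return (c-d['t'])@d['R']
def ray(d,u,v,h):
    f=192/np.tan(np.radians(d['fov_y']/2)); r=np.array([(u-d['cx'])/f,(v-d['cy'])/f,1])@d['R']; o=-d['R'].T@d['t']
    return o+r*(h-o[2])/r[2]
E
python3 - <<'E'
from h import *
import cv2
for n in("top","scene"):
    d=dict(np.load(n+"0.npz"));P=cloud(d);hsv=cv2.cvtColor(d['pixels'],cv2.COLOR_RGB2HSV)
    for nm,box in (("blue",(0.4,0.85,0.02,0.4)),("orange",(0.4,0.85,-0.4,-0.02))):
        m=(d['range_z']>0)&(P[...,2]>.274)&(P[...,2]<.305)&(hsv[...,1]<90)&(P[...,0]>box[0])&(P[...,0]<box[1])&(P[...,1]>box[2])&(P[...,1]<box[3])
        k,l,st,_=cv2.connectedComponentsWithStats(m.astype(np.uint8),connectivity=8)
        i=1+np.argmax(st[1:,4]);Q=P[l==i];v,u=np.nonzero(l==i)
        c=Q.mean(0);w=np.linalg.svd(Q-c)[2][0];w*=np.sign(w[1]);s=(Q-c)@w
        print(n,nm,len(Q),"px",u.min(),u.max(),v.min(),v.max(),"zmed",np.median(Q[:,2]).round(4),"dir",w.round(3),"left",(c+w*s.max()).round(4),"right",(c+w*s.min()).round(4))
    if n=="top":
        print("ends by ray",ray(d,136,170,.285),ray(d,222,158,.285),'bowl',ray(d,219,227,.064))
    m=(hsv[...,0]>100)&(hsv[...,0]<130)&(hsv[...,1]>150)&(P[...,2]>.2)&(P[...,0]>.3)
    Q=P[m];print("bluebin",np.percentile(Q,[1,50,99],axis=0).round(3).tolist())
E
```

```text
top blue 545 px 134 223 154 172 zmed 0.2892 dir [-0.15   0.989  0.   ] left [0.569  0.2969 0.289 ] right [0.595  0.1252 0.289 ]
top orange 396 px 297 363 148 167 zmed 0.2894 dir [ 0.21   0.978 -0.002] left [ 0.6065 -0.0192  0.2891] right [ 0.5787 -0.1487  0.2894]
ends by ray [0.56794407 0.29333518 0.285     ] [0.5921695  0.12680841 0.285     ] bowl [0.46387913 0.14634164 0.064     ]
bluebin [[0.436, 0.079, 0.201], [0.634, 0.189, 0.224], [0.675, 0.212, 0.568]]
scene blue 447 px 163 231 149 177 zmed 0.2879 dir [-0.164  0.986  0.015] left [0.5668 0.2961 0.2881] right [0.5955 0.1235 0.2854]
scene orange 195 px 276 319 129 139 zmed 0.2883 dir [0.204 0.979 0.002] left [ 0.6038 -0.0215  0.2878] right [ 0.577  -0.1501  0.2876]
bluebin [[0.587, -1.124, 0.2], [0.6, 0.205, 0.217], [3.432, 0.215, 0.507]]
```

The manual's scale: shifts go in shares of 0.6 m and turns go in shares of 90 degrees. Converting my numbers, 0.48 m / 0.6 = 0.8, -0.185 m / 0.6 = -0.3083, -1.263 rad / 1.5708 = -0.8041.

Request:
tcp_steps(
  offsets={"sx": [0, 0, 0, 0, 0.05, 0.1, 0.15, 0.2, 0.25, 0.3, 0.35, 0.4, 0.45, 0.5, 0.55, 0.6, 0.65, 0.7, 0.75, 0.8], "sy": [0, 0, 0, 0, -0.05, -0.1, -0.15, -0.2, -0.25, -0.3, -0.35, -0.4, -0.45, -0.5, -0.55, -0.6, -0.65, -0.7, -0.7333, -0.7833], "sz": [-0.0833, -0.1667, -0.25, -0.3083, -0.3083, -0.3083, -0.3083, -0.3083, -0.3083, -0.3083, -0.3083, -0.3083, -0.3083, -0.3083, -0.3083, -0.3083, -0.3083, -0.3083, -0.3083, -0.3083], "twist": [0, 0, 0, 0, -0.0637, -0.1273, -0.191, -0.2546, -0.3183, -0.382, -0.4456, -0.5093, -0.573, -0.6366, -0.7003, -0.7639, -0.8041, -0.8041, -0.8041, -0.8041], "finger_gap": [1, 1, 1, 1, 0.7, 0.7, 0.7, 0.7, 0.7, 0.7, 0.7, 0.7, 0.7, 0.7, 0.7, 0.7, 0.7, 0.7, 0.7, 0.7]},
  grip_force=30,
)

```text
t: 2.1
tcp_pos: [0.4991, 0.0778, 0.4005]
tool_rot: [0.65, 0.76, -0.0, 0.0]
force: [0.8, -0.3, 0.2]
finger_gap: 0.699
gripper_force: 0.0
```

```bash
cat >rel.py <<'E'
import sys;from station import manip;import numpy as np
from scipy.spatial.transform import Rotation as Ro
s=manip.sense();R=Ro.from_quat(s['tool_rot']).as_matrix()
T=np.array([float(a) for a in sys.argv[1:4]])
print(s['t'],"tcp",s['tcp_pos'],"local shift",(R.T@(T-s['tcp_pos'])).round(4),"\ntoolx",R[:,0].round(3),"y",R[:,1].round(3),"q",s['q'])
E
python3 rel.py .5727 .2664 .40
```

```text
2.1 tcp [0.49907219 0.07781608 0.40052205] local shift [0.1748 0.1021 0.0004] 
toolx [-0.156  0.988 -0.001] y [ 0.988  0.156 -0.   ] q [-6.65008984e-02  1.87167809e-01  1.44864698e+00 -6.15286459e-04
  1.50601554e+00 -2.23003732e-01]
```

In the tool's units: 0.175 m / 0.6 = 0.2917, 0.15 m / 0.6 = 0.25.

Request:
tcp_steps(
  offsets={"sx": [0.0667, 0.1333, 0.2, 0.25, 0.2917, 0.2917, 0.2917], "sy": [0.0417, 0.0833, 0.125, 0.1583, 0.17, 0.17, 0.17], "sz": [0, 0, 0, 0, 0, 0, 0], "twist": [0, 0, 0, 0, 0, 0, 0], "finger_gap": [0.7, 0.7, 0.7, 0.7, 0.7, 0.7, 0.7]},
)

```text
t: 2.8
tcp_pos: [0.5715, 0.2656, 0.4]
tool_rot: [0.649, 0.761, -0.001, -0.0]
force: [0.1, -0.2, 0.1]
finger_gap: 0.7
gripper_force: 0.0
```

```bash
python3 rel.py .5727 .2664 .288
python3 - <<'E'
from station import manip
from h import *
import cv2
from scipy.spatial.transform import Rotation as Ro
s=manip.sense();d=manip.snapshot("wrist");cv2.imwrite("pics/w1.png",d['pixels'][:,:,::-1])
f=192/np.tan(np.radians(d['fov_y']/2));v,u=np.mgrid[:384,:512];z=d['range_z']
c=np.stack([(u-d['cx'])/f*z,(v-d['cy'])/f*z,z],-1);H=d['hand_eye']
T=c@H[:3,:3].T+H[:3,3];P=T@Ro.from_quat(s['tool_rot']).as_matrix().T+s['tcp_pos']
hs=cv2.cvtColor(d['pixels'],cv2.COLOR_RGB2HSV)
m=(z>0)&(P[...,2]>.27)&(P[...,2]<.3)&(hs[...,1]<90)
k,l,st,_=cv2.connectedComponentsWithStats(m.astype(np.uint8));i=1+np.argmax(st[1:,4]);Q=P[l==i];t=T[l==i]
print(st[i],"rod tool x",t[:,0].min(),t[:,0].max());
for a in(-.02,-.01,0,.01,.02):
    n=abs(t[:,0]-a)<.004
    if n.any(): print(a,"rod y range",t[n,1].min().round(4),t[n,1].max().round(4),"top z",Q[n,2].max().round(4))
E
```

```text
2.8 tcp [0.57149295 0.26555906 0.3999971 ] local shift [0.0007 0.0015 0.112 ] 
toolx [-0.157  0.988 -0.001] y [ 0.988  0.157 -0.002] q [ 2.58247312e-01  3.95721018e-01  1.15106272e+00 -6.36676462e-04
  1.59680583e+00  1.00090646e-01]
[ 254  150   18  178 2318] rod tool x -0.14298325420367294 0.03100109852742701
-0.02 rod y range -0.0026 0.0089 top z 0.2924
-0.01 rod y range -0.0025 0.0088 top z 0.2919
0 rod y range -0.0025 0.0087 top z 0.2928
0.01 rod y range -0.0025 0.0095 top z 0.2925
0.02 rod y range -0.0024 0.0094 top z 0.2929
```

View pics/w1.png

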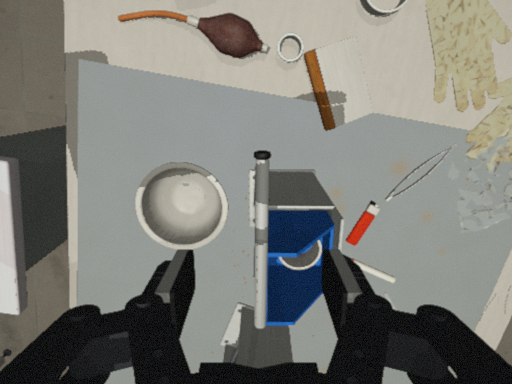

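The wrist view shows the rod running vertically from (262,155) to (260,325), between the jaws. Its centre is 3 mm towards tool +y, and the cutter sits in the bin at (300,258). Next I go down and close on the rod.

In the tool's units: 0.112 m / 0.6 = 0.1867, 0.003 m / 0.6 = 0.005.

Request:
tcp_steps(
  offsets={"sx": [0, 0, 0, 0, 0, 0, 0, 0, 0, 0, 0, 0], "sy": [0.005, 0.005, 0.005, 0.005, 0.005, 0.005, 0.005, 0.005, 0.005, 0.005, 0.005, 0.005], "sz": [0.05, 0.1, 0.15, 0.1867, 0.1867, 0.1867, 0.1867, 0.1867, 0.1867, 0.1867, 0.1867, 0.1867], "twist": [0, 0, 0, 0, 0, 0, 0, 0, 0, 0, 0, 0], "finger_gap": [0.7, 0.7, 0.7, 0.7, 0.7, 0.05, 0.05, 0.05, 0.05, 0.05, 0.05, 0.05]},
  grip_force=30,
)

```text
t: 4.05
tcp_pos: [0.5749, 0.266, 0.289]
tool_rot: [0.649, 0.76, 0.0, 0.0]
force: [-0.2, -0.1, 0.1]
finger_gap: 0.047
gripper_force: 0.0
```

```bash
python3 rel.py .5727 .2664 .288
python3 -c "
import numpy as np
for a in range(0,136,9):
  t=np.radians(a);r=np.array([-.003,.115]);print(a,np.round([r[0]*np.cos(t)-r[1]*np.sin(t)+.003, .115-(r[0]*np.sin(t)*-1*-1+0)-(r[1]*np.cos(t))],4))"
```

```text
4.05 tcp [0.57489979 0.26597665 0.28899562] local shift [ 0.0008 -0.0021  0.001 ] 
toolx [-0.156  0.988  0.   ] y [0.988 0.156 0.   ] q [2.57173250e-01 4.70364263e-01 1.32160509e+00 1.62138356e-05
 1.34953501e+00 1.00039176e-01]
0 [0. 0.]
9 [-0.018   0.0019]
18 [-0.0354  0.0066]
27 [-0.0519  0.0139]
36 [-0.067   0.0237]
45 [-0.0804  0.0358]
54 [-0.0918  0.0498]
63 [-0.1008  0.0655]
72 [-0.1073  0.0823]
81 [-0.1111  0.1   ]
90 [-0.112  0.118]
99 [-0.1101  0.136 ]
108 [-0.1054  0.1534]
117 [-0.0981  0.1699]
126 [-0.0883  0.185 ]
135 [-0.0762  0.1984]
```

The jaws shut without any grip force, so I take another look.

```bash
python3 - <<'E'
from station import manip
import cv2,numpy as np
d=manip.snapshot("wrist");e=manip.snapshot("scene")
a=d['pixels'];b=cv2.resize(e['pixels'][100:280,120:360],(512,384))
cv2.imwrite("pics/w2.png",cv2.resize(np.hstack([a,b]),(800,300))[:,:,::-1])
s=manip.sense();print(s['finger_gap'],s['gripper_force'],s['force'])
E
```

```text
0.05277869288897515 0.0 [ 0.5845959  -0.46967841  0.26632165]
```

View pics/w2.png

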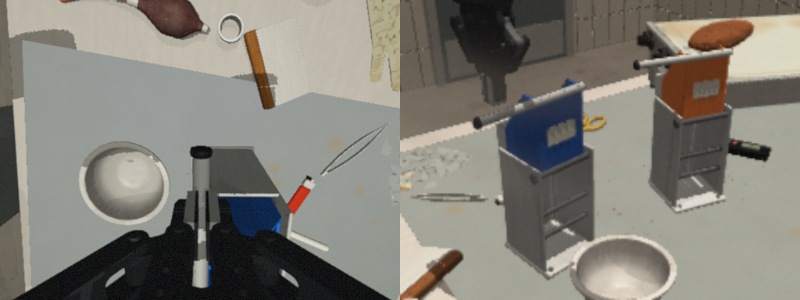

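The wrist view shows the jaws almost shut over the rod line at about (200,210). In the scene view, though, the fingertips at (495,100) appear above and behind the rod's free end at (478,122). I'll check this in 3D.

```bash
python3 - <<'E'
from station import manip
from h import *
import cv2
s=manip.sense();print(s['tcp_pos'])
for n in("scene","top"):
    d=manip.snapshot(n);P=cloud(d);np.savez(n+"1.npz",**d)
    if n=="scene":
        for v in range(130,185,4): print(v,[(u,P[v,u].round(3).tolist(),int(d['pixels'][v,u].mean())) for u in (172,178,184)])
    else:
        cv2.imwrite("pics/top1.png",cv2.resize(d['pixels'][100:250,80:280],(800,600))[:,:,::-1])
E
```

```text
[0.57489617 0.26595071 0.28889689]
130 [(172, [0.558, 0.277, 0.378], 33), (178, [0.56, 0.264, 0.375], 33), (184, [0.52, 0.27, 0.388], 26)]
134 [(172, [0.557, 0.278, 0.37], 36), (178, [0.56, 0.265, 0.367], 32), (184, [0.523, 0.269, 0.379], 33)]
138 [(172, [0.565, 0.275, 0.359], 42), (178, [0.543, 0.273, 0.366], 39), (184, [0.529, 0.267, 0.369], 34)]
142 [(172, [0.562, 0.277, 0.352], 50), (178, [0.545, 0.273, 0.357], 45), (184, [0.542, 0.262, 0.356], 41)]
146 [(172, [0.569, 0.275, 0.341], 78), (178, [0.559, 0.267, 0.343], 51), (184, [3.297, -1.014, -0.888], 99)]
150 [(172, [0.569, 0.276, 0.333], 71), (178, [0.559, 0.268, 0.335], 51), (184, [3.224, -0.976, -0.901], 99)]
154 [(172, [0.571, 0.276, 0.324], 63), (178, [0.558, 0.269, 0.327], 54), (184, [3.141, -0.934, -0.908], 99)]
158 [(172, [0.576, 0.275, 0.313], 61), (178, [0.56, 0.269, 0.318], 52), (184, [3.039, -0.883, -0.903], 102)]
162 [(172, [3.025, -0.742, -0.907], 95), (178, [0.565, 0.267, 0.306], 72), (184, [2.932, -0.831, -0.894], 104)]
166 [(172, [2.93, -0.699, -0.902], 104), (178, [2.866, -0.733, -0.886], 105), (184, [0.572, 0.252, 0.291], 96)]
170 [(172, [0.569, 0.28, 0.291], 111), (178, [0.569, 0.267, 0.287], 82), (184, [0.573, 0.253, 0.281], 126)]
174 [(172, [0.567, 0.282, 0.283], 80), (178, [0.668, 0.226, 0.224], 120), (184, [0.659, 0.214, 0.225], 63)]
178 [(172, [1.055, 0.083, 0.005], 160), (178, [0.669, 0.226, 0.213], 88), (184, [0.66, 0.215, 0.214], 49)]
182 [(172, [1.032, 0.094, 0.001], 159), (178, [0.67, 0.226, 0.202], 110), (184, [0.662, 0.215, 0.202], 47)]
```

View pics/top1.png

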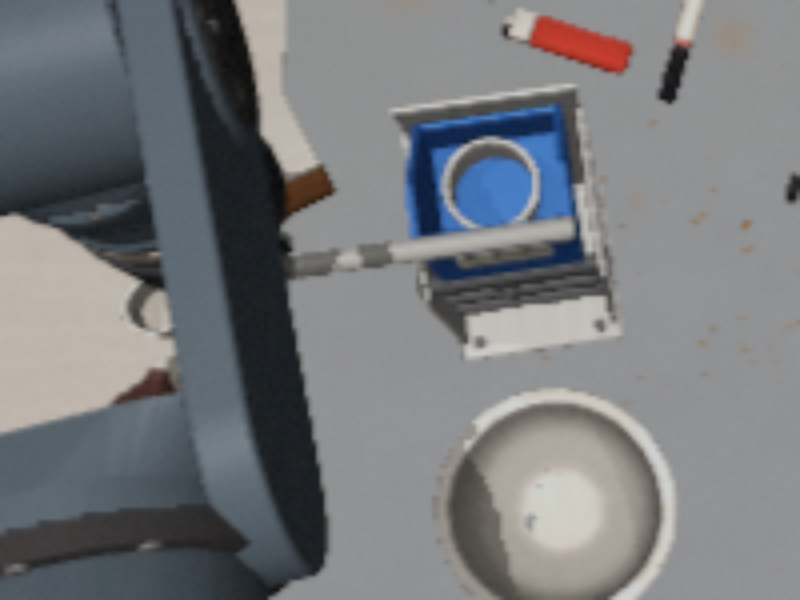

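```bash
python3 - <<'E'
from station import manip
from h import *
import cv2
from scipy.spatial.transform import Rotation as Ro
s=manip.sense();d=manip.snapshot("wrist")
f=192/np.tan(np.radians(d['fov_y']/2));v,u=np.mgrid[:384,:512];z=d['range_z']
c=np.stack([(u-d['cx'])/f*z,(v-d['cy'])/f*z,z],-1);H=d['hand_eye'];print(H.round(3).tolist())
T=c@H[:3,:3].T+H[:3,3];P=T@Ro.from_quat(s['tool_rot']).as_matrix().T+s['tcp_pos']
for vv in range(190,384,10): print(vv,[T[vv,uu].round(3).tolist() for uu in (235,258,275)],P[vv,258,2].round(3))
E
python3 - <<'E'
import sys
from station import manip
print([round(x,4) for x in manip.sense()['q']])
E
```

```text
[[-0.0, -0.952, -0.307, 0.078], [1.0, -0.001, -0.0, 0.0], [-0.0, -0.307, 0.952, -0.158], [0.0, 0.0, 0.0, 1.0]]
190 [[-0.055, -0.032, 0.288], [0.031, 0.0, 0.0], [-0.052, 0.023, 0.278]] 0.289
200 [[-0.07, -0.033, 0.288], [0.027, 0.0, -0.004], [-0.052, 0.021, 0.233]] 0.293
210 [[-0.085, -0.033, 0.287], [0.021, 0.0, -0.003], [-0.052, 0.02, 0.198]] 0.292
220 [[-0.101, -0.033, 0.288], [0.016, 0.0, -0.002], [-0.052, 0.018, 0.167]] 0.291
230 [[-0.116, -0.034, 0.287], [0.01, 0.0, -0.003], [-0.052, 0.017, 0.141]] 0.291
240 [[-0.133, -0.034, 0.29], [0.004, 0.0, -0.002], [-0.052, 0.016, 0.116]] 0.291
250 [[-0.149, -0.034, 0.287], [-0.002, 0.0, -0.001], [0.011, 0.008, -0.026]] 0.29
260 [[0.006, -0.01, -0.027], [-0.007, 0.0, -0.003], [0.011, 0.007, -0.034]] 0.292
270 [[0.007, -0.01, -0.036], [-0.013, 0.0, -0.002], [0.011, 0.007, -0.043]] 0.29
280 [[0.007, -0.009, -0.044], [-0.019, 0.0, -0.003], [0.011, 0.006, -0.05]] 0.292
290 [[0.013, -0.008, -0.061], [-0.025, 0.0, -0.003], [0.012, 0.006, -0.059]] 0.292
300 [[0.011, -0.008, -0.063], [-0.032, 0.0, -0.002], [0.012, 0.006, -0.064]] 0.291
310 [[0.012, -0.007, -0.069], [-0.038, 0.0, -0.002], [0.012, 0.006, -0.07]] 0.291
320 [[0.012, -0.007, -0.074], [-0.045, 0.0, -0.003], [0.013, 0.005, -0.076]] 0.291
330 [[0.017, -0.006, -0.085], [-0.052, 0.0, -0.002], [0.01, 0.005, -0.076]] 0.291
340 [[0.017, -0.006, -0.089], [-0.059, 0.0, -0.002], [-0.005, 0.006, -0.064]] 0.291
350 [[0.016, -0.006, -0.091], [-0.066, 0.0, -0.002], [-0.008, 0.006, -0.065]] 0.291
360 [[0.014, -0.006, -0.092], [-0.074, 0.0, -0.002], [-0.009, 0.006, -0.069]] 0.29
370 [[0.011, -0.006, -0.093], [0.01, 0.0, -0.091], [0.01, 0.004, -0.091]] 0.38
380 [[0.011, -0.005, -0.096], [0.012, 0.0, -0.096], [0.011, 0.004, -0.095]] 0.385
[np.float64(0.2571), np.float64(0.4706), np.float64(1.3217), np.float64(-0.0), np.float64(1.3495), np.float64(0.1)]
```

The 3D check shows the fingertips really end at about z = 0.302, roughly 35 mm short of where the stated tool length puts them. The rod itself is where I expected it. I'll reopen, go 35 mm lower and close again.

In the tool's units: 0.035 m / 0.6 = 0.0583, 0.024 m / 0.6 = 0.04.

Request:
tcp_steps(
  offsets={"sx": [0, 0, 0, 0, 0, 0, 0, 0, 0, 0, 0, 0, 0, 0, 0], "sy": [0, 0, 0, 0, 0, 0, 0, 0, 0, 0, 0, 0, 0, 0, 0], "sz": [0, 0, 0, 0, 0.02, 0.04, 0.0583, 0.0583, 0.0583, 0.0583, 0.0583, 0.0583, 0.0583, 0.0583, 0.0583], "twist": [0, 0, 0, 0, 0, 0, 0, 0, 0, 0, 0, 0, 0, 0, 0], "finger_gap": [0.7, 0.7, 0.7, 0.7, 0.7, 0.7, 0.7, 0.7, 0.05, 0.05, 0.05, 0.05, 0.05, 0.05, 0.05]},
  grip_force=30,
)

```text
t: 5.8
tcp_pos: [0.5742, 0.2659, 0.2545]
tool_rot: [0.649, 0.76, -0.0, -0.0]
force: [-4.6, -0.9, 4.7]
finger_gap: 0.128
gripper_force: 29.6
```

```bash
python3 - <<'E'
from station import manip
from h import *
s=manip.sense();print(s['t'],s['tcp_pos'],s['force'])
d=manip.snapshot("scene");P=cloud(d)
for v in range(150,192,4): print(v,[(u,P[v,u].round(3).tolist()) for u in (168,173,178)])
E
```

```text
5.8 [0.57418468 0.26585964 0.2545101 ] [-4.59484774 -0.88555443  4.7026607 ]
150 [(168, [0.582, 0.279, 0.329]), (173, [0.556, 0.28, 0.339]), (178, [0.555, 0.27, 0.337])]
154 [(168, [0.583, 0.279, 0.32]), (173, [0.567, 0.276, 0.325]), (178, [0.555, 0.271, 0.328])]
158 [(168, [0.586, 0.279, 0.311]), (173, [0.581, 0.271, 0.31]), (178, [0.553, 0.272, 0.321])]
162 [(168, [3.047, -0.709, -0.907]), (173, [0.58, 0.272, 0.302]), (178, [0.555, 0.272, 0.311])]
166 [(168, [2.931, -0.658, -0.892]), (173, [0.579, 0.273, 0.293]), (178, [0.559, 0.271, 0.301])]
170 [(168, [0.571, 0.288, 0.292]), (173, [0.567, 0.279, 0.291]), (178, [0.562, 0.271, 0.291])]
174 [(168, [0.564, 0.292, 0.287]), (173, [0.569, 0.279, 0.281]), (178, [0.56, 0.272, 0.283])]
178 [(168, [1.068, 0.093, 0.002]), (173, [1.059, 0.077, 0.001]), (178, [0.561, 0.273, 0.274])]
182 [(168, [1.04, 0.106, 0.001]), (173, [1.029, 0.091, 0.002]), (178, [0.671, 0.226, 0.202])]
186 [(168, [1.012, 0.119, 0.002]), (173, [1.005, 0.103, -0.0]), (178, [0.994, 0.089, 0.0])]
190 [(168, [0.988, 0.13, 0.0]), (173, [0.977, 0.116, 0.001]), (178, [0.965, 0.102, 0.002])]
```

The rod is gripped, with an opening of about 11 mm and 30 N. I'll pull through the first 45 degrees of the arc.

In the tool's units: -0.0805 m / 0.6 = -0.1342, -0.018 m / 0.6 = -0.03.

Request:
tcp_steps(
  offsets={"sx": [0, 0, 0, 0, 0, 0, 0, 0, 0, 0, 0], "sy": [-0.015, -0.03, -0.045, -0.0592, -0.0733, -0.0867, -0.0992, -0.1117, -0.1233, -0.1342, -0.1342], "sz": [0.0008, 0.0033, 0.0067, 0.0108, 0.0167, 0.0233, 0.0308, 0.0392, 0.0492, 0.06, 0.06], "twist": [0, 0, 0, 0, 0, 0, 0, 0, 0, 0, 0], "finger_gap": [0.05, 0.05, 0.05, 0.05, 0.05, 0.05, 0.05, 0.05, 0.05, 0.05, 0.05]},
  grip_force=30,
)

```text
t: 6.95
tcp_pos: [0.4932, 0.2534, 0.216]
tool_rot: [0.649, 0.76, -0.001, -0.001]
force: [3.7, 4.9, -4.1]
finger_gap: 0.124
gripper_force: 30.4
```

```bash
python3 - <<'E'
from station import manip
import cv2,numpy as np
d=manip.snapshot("scene")
cv2.imwrite("pics/s3.png",cv2.resize(d['pixels'][100:310,110:390],(800,600))[:,:,::-1])
E
```

```text
(no output)
```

View pics/s3.png

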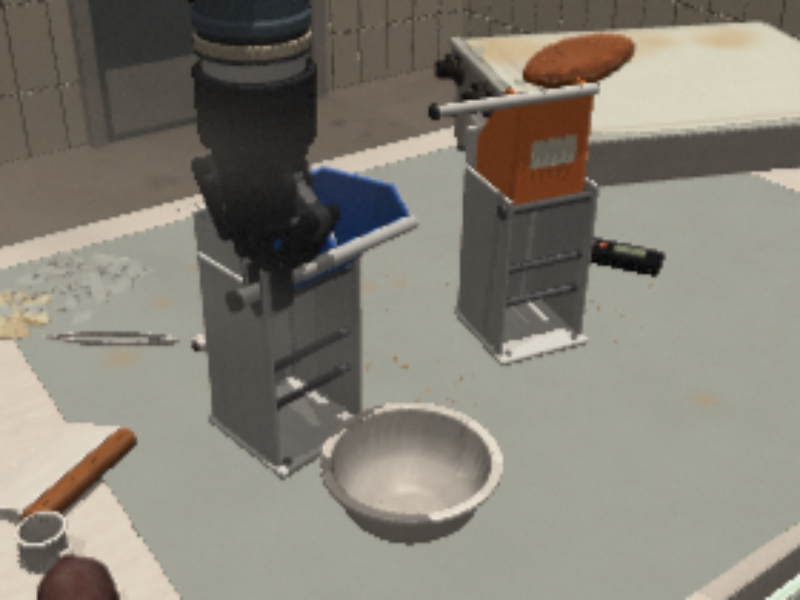

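The view shows the blue bin tipped about 45°, with the jaws on the bar at (270,275). The bowl at (412,470) and the orange bin are untouched. I carry on along the arc.

In the tool's units: 0.149 m / 0.6 = 0.2483, 0.0465 m / 0.6 = 0.0775.

Request:
tcp_steps(
  offsets={"sx": [0, 0, 0, 0, 0, 0, 0, 0, 0, 0, 0, 0, 0, 0, 0, 0, 0, 0, 0], "sy": [-0.01, -0.0192, -0.0275, -0.0342, -0.04, -0.045, -0.0483, -0.0508, -0.0525, -0.0525, -0.0517, -0.0492, -0.0458, -0.0417, -0.0358, -0.0292, -0.0217, -0.0133, -0.0133], "sz": [0.0117, 0.0233, 0.0358, 0.0492, 0.0633, 0.0775, 0.0925, 0.1067, 0.1217, 0.1367, 0.1517, 0.1667, 0.1817, 0.1958, 0.21, 0.2233, 0.2367, 0.2483, 0.2483], "twist": [0, 0, 0, 0, 0, 0, 0, 0, 0, 0, 0, 0, 0, 0, 0, 0, 0, 0, 0], "finger_gap": [0.05, 0.05, 0.05, 0.05, 0.05, 0.05, 0.05, 0.05, 0.05, 0.05, 0.05, 0.05, 0.05, 0.05, 0.05, 0.05, 0.05, 0.05, 0.05]},
)

```text
t: 8.9
tcp_pos: [0.4839, 0.2514, 0.0661]
tool_rot: [0.65, 0.76, -0.004, -0.003]
force: [-2.3, 4.6, -3.2]
finger_gap: 0.128
gripper_force: 34.5
```

```bash
python3 -c "
from station import manip;s=manip.sense();print(s['tcp_pos'],s['force'])"
```

```text
[0.48385676 0.25137294 0.06611439] [-2.31494826  4.59975677 -3.18035254]
```

In the tool's units: 0.0145 m / 0.6 = 0.0242, 0.0135 m / 0.6 = 0.0225.

Request:
tcp_steps(
  offsets={"sx": [0, 0, 0, 0, 0], "sy": [0.01, 0.02, 0.0217, 0.0217, 0.0217], "sz": [0.0117, 0.0225, 0.0242, 0.0242, 0.0242], "twist": [0, 0, 0, 0, 0], "finger_gap": [0.05, 0.05, 0.05, 0.05, 0.05]},
)

```text
t: 9.4
tcp_pos: [0.4956, 0.2528, 0.0517]
tool_rot: [0.649, 0.76, -0.005, -0.003]
force: [-4.3, 3.6, -6.1]
finger_gap: 0.128
gripper_force: 34.5
```

```bash
python3 - <<'E'
from station import manip
import cv2,numpy as np
s=manip.sense();print(s['tcp_pos'],s['force'])
d=manip.snapshot("scene")
cv2.imwrite("pics/s4.png",cv2.resize(d['pixels'][100:310,110:390],(800,600))[:,:,::-1])
E
```

```text
[0.49561081 0.25284578 0.05165669] [-4.34223128  3.5875535  -6.10058185]
```

View pics/s4.png

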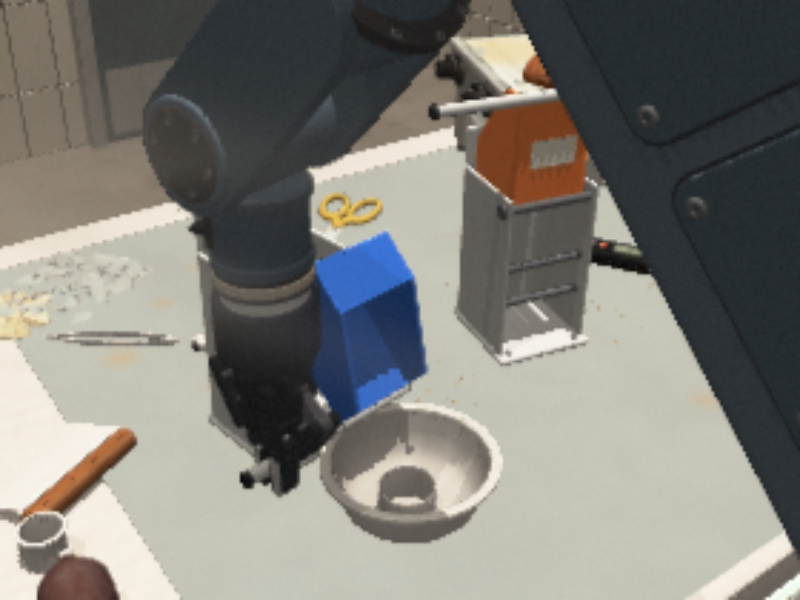

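The view shows the bin at its stop and the cutter lying in the bowl at (408,488). I release the bar and rise straight up.

In the tool's units: -0.27 m / 0.6 = -0.45, -0.22 m / 0.6 = -0.3667.

Request:
tcp_steps(
  offsets={"sx": [0, 0, 0, 0, 0, 0, 0, 0, 0, 0, 0, 0, 0, 0, 0, 0], "sy": [0, 0, 0, 0, 0, 0, 0, 0, 0, 0, 0, 0, 0, 0, 0, 0], "sz": [0, 0, 0, 0, 0, -0.025, -0.05, -0.0833, -0.15, -0.2167, -0.2833, -0.3667, -0.45, -0.45, -0.45, -0.45], "twist": [0, 0, 0, 0, 0, 0, 0, 0, 0, 0, 0, 0, 0, 0, 0, 0], "finger_gap": [0.6, 0.6, 0.6, 0.6, 0.6, 0.6, 0.6, 0.6, 0.6, 0.6, 0.6, 0.6, 0.6, 0.6, 0.6, 0.6]},
)

```text
t: 11.05
tcp_pos: [0.4993, 0.2537, 0.3232]
tool_rot: [0.649, 0.76, -0.001, -0.001]
force: [-0.6, 0.4, -0.6]
finger_gap: 0.595
gripper_force: 0.0
```

```bash
python3 - <<'E'
from station import manip
import cv2,numpy as np
d=manip.snapshot("scene");s=manip.sense();print(s['force'],s['gripper_force'])
cv2.imwrite("pics/s5.png",cv2.resize(d['pixels'][100:310,110:390],(800,600))[:,:,::-1])
E
```

```text
[0.16057757 0.14111748 0.18449038] 0.0
```

View pics/s5.png

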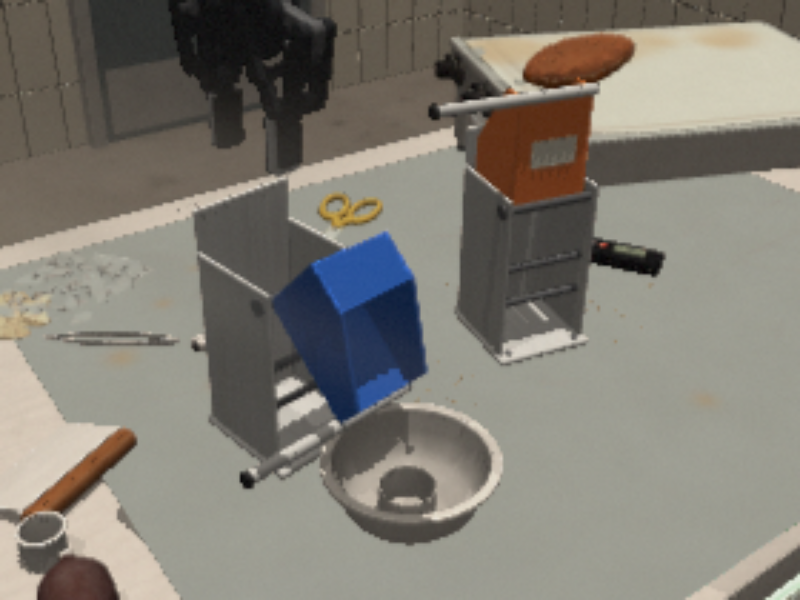

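The view shows the bin still tipped with its bar free at (290,455), the cutter in the upright bowl at (408,488), the orange bin shut and the gripper clear of everything.

```bash
python3 -c "
from station import manip;print(manip.sign_off())"
```

```text
the job is handed in; nothing more can be done
None
```

I handed the job in at about 11 s: in the last picture the blue bin is tipped and released with the cutter in the upright bowl, and the orange bin is shut; `sign_off` gave no verdict.

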